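# Load the drilling jig and close its guard

### The arm

A 6-joint arm with a two-finger parallel gripper is mounted at the origin on the work surface. World frame = base frame: x ahead of the robot, y to its left, z up, the work surface at z = 0. Lengths are in mm, angles in rad, forces in N, time in s.
With the tool pointing down it reaches from about 400 to 925 mm from the base axis. Payload 12.5 kg.
Tool frame: the origin (TCP) lies at the very end of the fingers, on their centre line; the grasp point (between the pads) lies 19 mm behind it; z points along the fingers, x is the direction in which the jaws open and shut, and the axes are right-handed (so a half turn about z gives the same grasp; the last joint's range is limited). The gripper opens to 95 mm and grips with 3 to 60 N. Pads are 20 mm wide; open, the fingers measure 119 mm over their backs; the gripper's body (75 mm by 180 mm) begins 59 mm behind the grasp point.
Start: joints at [1.235, 0.491, 1.559, -0, 1.092, -0.106], TCP at [142.346, 608.592, 214.661] pointing down, gripper open.
Joint ranges: [-3.1, 3.1], [-0.84, 2.19], [0.05, 2.79], [-1.13, 4.28], [0.06, 2.93], [-2.69, 2.69]. Speed limits (rad/s): [2.22, 2.22, 2.79, 3.14, 3.14, 3.14].

### API

Orientations are given as [roll, pitch, yaw] about the fixed x, y, z axes, in that order (R = Rz(yaw) Ry(pitch) Rx(roll)).
In Python, from cell import state, viewer, ticket, look_for, regions_of gives the robot as it stands.
- The arm moves only by the shell command python3 -m inch 'ROWS'. ROWS is JSON, a list of rows, each a list of 7 numbers: the turn, a rotation vector about the world's x, y, z in degrees, then the shift along the world's x, y, z in mm, then the opening, from -1 (shut) to 1 (fully open). In form: [[rx, ry, rz, tx, ty, tz, hand], ...]. A call has 1 to 10 rows; each row shifts and turns the commanded pose from where the row before left it; what a row does not reach is not made up. A row lasts 1/10 s, in which the tool goes at most 50 mm and 8.59 degrees, less where a joint would pass 70% of its speed; a pose out of reach is approached as far as the arm can. A call with a gripper value outside its range is refused whole. The fingers move at their own pace and stop on an object; the grip force is fixed at half the most. Time passes only in rows, so rows that do not move let the fingers close. It gives the time, the measured TCP pose, the force and the opening at its end, in the units of the state.
- state(): the state, without advancing time (a new reading comes with each control period).
- viewer.read_camera(name): name is "scene" or "top"; returns a dict with "color" (400x640x3 uint8, red, green, blue), "depth" (400x640 float32, mm along the optical axis (not along the pixel's ray), 0 where there is no reading), "fx", "fy", "cx", "cy" (pixels), "position" and "orientation" of the camera in the world. Camera axes: x right, y down, z forward; pixel columns grow to the right and rows downward; lengths in mm; the calibration is good to about 2 mm. A picture is of the moment at which its call begins.
- ticket.job_done(): hands the job in, once; it reports no verdict.
Trained networks look in the newest picture that a camera, given by its name, has taken for a name from the list of things; names that differ only in an ending like _2 or _b are one class to them, and where a whole thing is asked for, a point or a joint stands for the part that bears it (a point fixed in the world has none). Each returns a list of dicts, best first, with "score" (0 to 1); they miss things now and then, are a little off and sometimes report something else, mostly with a low value. They report only what shows in the picture. A call takes as long as a camera call. They do not tell look-alikes from the thing itself.
- look_for(name, camera): "box" ([left, top, right, bottom] as shares, 0 to 1, of the picture: columns of its width, rows of its height, round what is visible of it).
- regions_of(name, camera): "pixels" (400x640 bool, what is visible of it) and "box" ([left, top, right, bottom] as shares, 0 to 1, of the picture: columns of its width, rows of its height, round what is visible of it).
The state is a dict: "t": time; "joints": joint angles; "qvel": joint speeds; "tau": joint torques, N m; "eef_pos": TCP position; "tcp_rot": TCP orientation; "ft_force": force on the tool from outside, world axes, zero at the start; "moment": the same for the moment, N m; "opening": opening from 0.0 (shut) to 1.0 (fully open).
Only numpy, scipy, OpenCV 4.12 (cv2) and the standard library are available. Lean on these libraries where they do the work, as an engineer would, in place of code of your own. Each camera call takes 0.05 s, during which the arm holds its last target. There are 200 camera calls.

### The job

Load the drilling jig: lay the flat batten (not the thick offcut) on the jig's apron and slide it under the steel bridge until its end is right up against the stop. Then fold the hinged guard fully down over the channel. Leave everything else on the bench where it is.

Things in the scene. Friction and masses are not known exactly. Their poses are not given: they have to be found in the camera images.
- batten: plain flat pale-wood batten, 200 long (its x axis) x 50 wide (y) x 24 thick (z), the same at both ends; origin at the centre of its underside. It starts lying flat on the bench
- jig: drilling jig screwed to the bench (does not move): plywood base 140 (x) x 300 (y) x 18 thick, origin under the base's centre. Its +y half is a bare apron. On its -y half two walls, 22 thick, top 50 above the bench, run from y = 0 to -135 with a channel 58 wide between them centred on x = 0; flared lips, as high, widen its mouth from y = 0 to +23
- mouth (a point): middle of the floor of the gap, at the bridge's outer (+y) face, 18 above the bench; axes as the jig's. The steel bridge spans the walls from here 30 towards -y and leaves a gap 58 wide and 32 high; its top is 60 above the bench, with a drill bush on it up to 70
- stop (a point): middle of the foot of the steel stop's face, which closes the channel's far end, 18 above the bench, 113 from mouth towards the jig's -y; axes as the jig's. A batten pushed home has its centre 100 from it towards +y
- guard (a joint): angle of the jig's hinged chip guard, rad: 0 = folded down level over the channel, about 1.57 = standing upright, up to 2.0 = leaning back towards the jig's -x. Stiff hinge: it stays where it is left (about 1 to 2 N at the free edge moves it)
- guard_hinge (a point): middle of the guard's hinge line, 45 from the channel's middle towards the jig's -x, 53 above the bench; axes as the jig's; the hinge line runs along y. The guard is an aluminium plate 95 long from hinge to free edge, 90 wide along y, 6 thick, just beyond the bridge; upright, it reaches 153 above the bench
- guard_edge (a point): middle of the guard's free edge (a 10 thick round steel bar along y, 95 from the hinge line); z is the normal of the guard's upper face
- block: bystander: thick square-sawn offcut of the same pale wood, 140 x 62 x 56, too thick for the gap; not to be used; origin under its centre, x along its length
- tape: bystander: roll of grey tape lying flat, 100 across, 45 high; origin under its centre
- jar: bystander: clear screw jar with a lid, 72 across, 85 high; origin under its centre
- glue: bystander: glue bottle, 52 across, 130 high; origin under its centre
- tin: bystander: steel paint tin, 90 across, 100 high; origin under its centre
- hammer: bystander: hammer lying on the bench, about 300 long; its x axis runs from handle to head
- mug: bystander: white mug, 80 across, 90 high; origin under its centre
There are look-alikes about, which are no part of the job. Leave any yellow look-alike of the batten alone.

How it is judged (in metres and radians):
On the way, in this order (a step that is already met when the one before it is completed fails the run):
1. the batten lies flat in the channel under the bridge, its end against the stop (y of batten in the frame of stop between 0.09 and 0.105 m and x of batten in the frame of stop between -0.012 and 0.012 m and z of batten in the frame of stop between -0.004 and 0.004 m and angle between the x axis of batten and the y axis of stop, either way round below 0.12 rad and angle between batten's own x axis and vertical between 1.49 and 1.65 rad and linear speed of batten below 0.02 m/s), for 0.2 s.
2. then the guard is folded down over the channel (value of joint guard below 0.07 rad), for 0.2 s.
At the end, for the whole second after the job is handed in: The batten lies flat and still on the jig's base, in the channel under the bridge, its end within 5 mm of the stop (centre at most 105 mm from the stop's face, 12 mm sideways, 4 mm in height, 0.12 rad in yaw), and the guard is folded down to less than 0.07 rad (all of step 1 and value of joint guard below 0.07 rad); the robot touches nothing.
It fails at once if a bystander (offcut, tape, jar, glue, tin, hammer, mug) is shifted by more than 40 mm (distance of any of block, tape, jar, glue, tin, hammer, mug from where it was at the start of the episode above 0.04 m).
It also fails if it takes over 72 s, if anything falls off the work surface, if the arm or the gripper's body presses on something with over 40 N, if the wrist force passes 120 N, or if a joint passes its speed limit or range.

## Working session

There is one attempt and no reset: what is moved stays moved. The work goes in short steps, Python scripts to look and compute and a shell command to move; the robot and the scene stay as the last step left them, time stands still between calls to the robot, and variables do not carry over. Pictures are saved under pics/ and viewed, on a budget of 10 in all, crops included, one or two more only if the job needs it, and the job is handed in when it is done.

```bash
mkdir -p pics; ls
cat > h.py <<'E'
import numpy as np,cv2
from scipy.spatial.transform import Rotation as R
from cell import state,viewer,ticket,look_for,regions_of
def cam(n):
    c=viewer.read_camera(n); return c
def rot(c):
    o=np.array(c["orientation"],float)
    return o if o.shape==(3,3) else (R.from_euler('xyz',o) if o.size==3 else R.from_quat(o)).as_matrix()
def cloud(c):
    v,u=np.mgrid[:400,:640]; d=c["depth"]
    p=np.stack([(u-c["cx"])/c["fx"]*d,(v-c["cy"])/c["fy"]*d,d],-1)
    w=p@rot(c).T+np.array(c["position"]); w[d<=0]=np.nan
    return w
def save(c,n): cv2.imwrite('pics/'+n,c["color"][:,:,::-1])
E
python3 - <<'E'
from h import *
for n in("top","scene"):
    c=cam(n);save(c,n+'0.png');print(n,c["position"],c["orientation"],c["fx"],c["cx"],c["cy"])
    w=cloud(c)
    for k in("batten","jig","guard","block","tape","jar","glue","tin","hammer","mug"):
        for r in regions_of(k,n)[:3]:
            m=r["pixels"];q=w[m];q=q[~np.isnan(q[:,0])]
            b=np.array(r["box"])*[640,400,640,400]
            print(k,round(r["score"],2),b.round(),m.sum(),np.median(q,0).round() if len(q) else None,np.percentile(q[:,2],95).round() if len(q) else None)
print(state())
E
```

```text
pics
top [ 341.98122573 -101.26273118 1353.00160092] [-3.02970519e+00  6.74518133e-04 -1.57533143e+00] 423.3658482365299 314.45008257307717 200.5922723884864
batten 0.95 [393. 177. 412. 244.] 1069 [ 460. -381.   24.] 28.0
batten 0.94 [437. 230. 500. 277.] 1024 [ 325. -577.   24.] 28.0
batten 0.61 [365. 273. 402. 339.] 1090 [ 165. -310.   24.] 28.0
jig 0.7 [246. 153. 339. 198.] 4058 [568. -29.  20.] 103.0
guard 0.57 [300. 187. 333. 195.] 296 [ 506. -106.  116.] 148.0
block 0.7 [148. 179. 182. 227.] 1157 [482. 359.  55.] 60.0
jar 0.71 [236.  98. 256. 129.] 493 [764. 115.  83.] 89.0
glue 0.88 [300.  93. 316. 118.] 330 [772. -83.  87.] 132.0
glue 0.48 [226. 216. 263. 249.] 528 [390. 121.  44.] 49.0
tin 0.6 [188. 244. 220. 280.] 862 [310. 225.  98.] 104.0
hammer 0.77 [289. 229. 372. 256.] 864 [ 376. -183.   23.] 29.0
hammer 0.67 [242. 154. 339. 197.] 4048 [568. -29.  20.] 104.0
mug 0.58 [375. 119. 407. 157.] 772 [ 688. -344.   35.] 90.0
scene [1348.72561591 -800.38223567  988.26469101] [-2.25195891 -0.01486923  0.91926886] 477.4080005320809 326.66910610459684 196.56848439580725
batten 0.7
[... 1025 characters left out ...]
 [291. 261. 328. 307.] 1494 [ 691. -342.   53.] 90.0
{'t': 1.1, 'joints': array([ 1.23541002e+00,  4.90916624e-01,  1.55889898e+00, -1.13986704e-05,
        1.09168806e+00, -1.05613904e-01]), 'qvel': array([-0.00235353, -0.00061308,  0.00065729, -0.00060879, -0.00026397,
       -0.00016665]), 'tau': array([-3.57472170e-03, -6.12488008e+01, -2.58427066e+01,  6.91628689e-02,
        4.47496155e-02, -4.37748065e-05]), 'eef_pos': array([142.34347879, 608.5965808 , 214.65096129]), 'tcp_rot': array([ 3.14157321e+00, -8.74280987e-05,  1.34102918e+00]), 'ft_force': array([-0.40460929, -0.29995272,  0.19179918]), 'moment': array([ 0.00136045,  0.029778  , -0.01264089]), 'opening': 1.0016272808493971}
```

Run:
```python
import cv2
t=cv2.imread('pics/top0.png');cv2.imwrite('pics/c0.png',cv2.resize(t[80:350,130:520],(780,540),interpolation=cv2.INTER_CUBIC))
s=cv2.imread('pics/scene0.png');cv2.imwrite('pics/c1.png',cv2.resize(s[110:320,110:480],(800,454),interpolation=cv2.INTER_CUBIC))
```

```text
(no output)
```

View pics/c0.png

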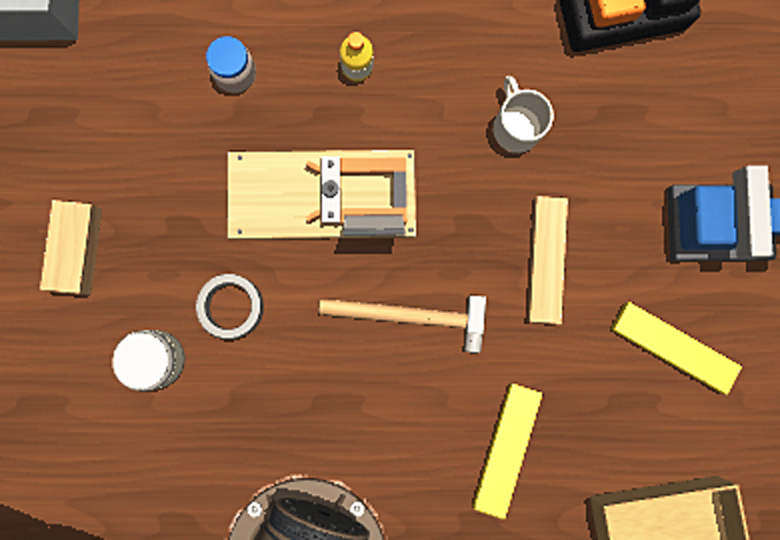

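View pics/c1.png

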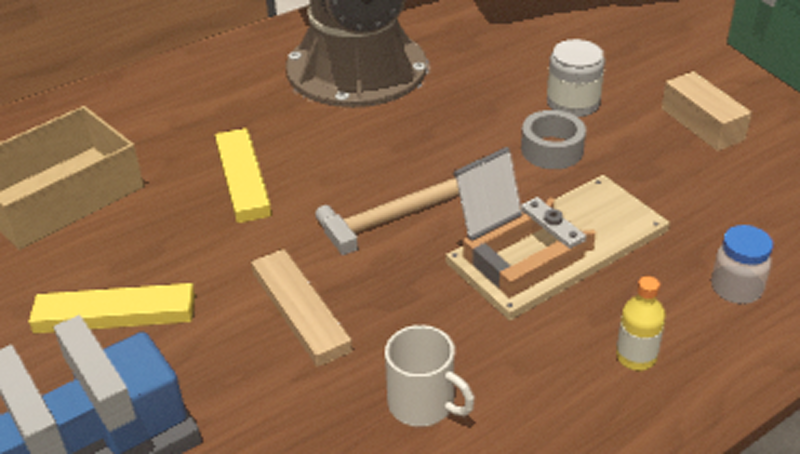

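Candidates in the top image: pale wood batten at (403,210), and two yellow look-alikes at (468,253) and (383,306). The thick offcut is at (165,203). The one at (403,210) fits: flat, wood-grained and not yellow, as the enlarged crops show. The jig is at (292,175), with its apron to the left (+y) and the guard upright on the robot's side. Next I measure the poses.

```bash
cat >> h.py <<'E'
def rect(P):
    r=cv2.minAreaRect(P.astype(np.float32)); b=cv2.boxPoints(r)
    e=b[1]-b[0]; f=b[2]-b[1]
    l=e if np.hypot(*e)>np.hypot(*f) else f
    a=np.degrees(np.arctan2(l[1],l[0])); a=(a+90)%180-90
    return np.round(r[0],1),np.round(sorted(r[1]),1),round(float(a),2)
def sel(w,lo,hi):
    return (w>np.array(lo)).all(-1)&(w<np.array(hi)).all(-1)
E
python3 - <<'E'
from h import *
for n in("top","scene"):
    c=cam(n);w=cloud(c);hsv=cv2.cvtColor(c["color"],cv2.COLOR_RGB2HSV)
    print(n)
    bench=w[sel(w,[540,-300,-15],[640,-200,15])];print('bench z',np.median(bench[:,2]))
    m=sel(w,[340,-430,14],[580,-330,40]); m=m&(hsv[...,2]>150)
    print('batten',rect(w[m][:,:2]),np.median(w[m][:,2]),m.sum())
    m=sel(w,[470,-200,11],[670,160,27])&(hsv[...,2]>150)
    print('base',rect(w[m][:,:2]),np.median(w[m][:,2]),m.sum())
    m=sel(w,[470,-200,11],[670,160,200])
    print('jig all',rect(w[m][:,:2]))
    for lo,hi in((40,53),(54,66),(66,76),(85,200)):
        m=sel(w,[470,-200,lo],[670,50,hi]); q=w[m]; print(lo,hi,m.sum(),rect(q[:,:2]) if len(q)>4 else 0, q.mean(0).round(1) if len(q) else 0)
E
```

```text
top
bench z 0.17811087730365216
batten (array([ 463.2, -383.7]), array([ 50.7, 200.1]), -4.47) 23.856737755677273 988
base (array([570.7, -24.7]), array([140.7, 298.5]), -89.73) 18.15949879280106 2681
jig all (array([564.7, -24.2]), array([152.6, 299.1]), 89.58)
40 53 467 (array([569.9, -81.1]), array([101.6, 156.2]), -89.95) [ 578.5 -103.    49. ]
54 66 330 (array([570.2, -86.2]), array([101.9, 145.6]), 89.51) [564.2 -60.7  59.6]
66 76 74 (array([540.5, -73.6]), array([ 61.6, 148.7]), 53.34) [558.1 -54.7  70.8]
85 200 245 (array([ 502.1, -107.4]), array([28.8, 89.9]), 89.67) [ 500.3 -107.7  128.9]
scene
bench z -0.3005148702023348
batten (array([ 462.5, -386.6]), array([ 50.8, 202.9]), -4.66) 23.855952964021753 921
base (array([570.4, -27.4]), array([144.5, 303.2]), -89.75) 17.116170342962448 1754
jig all (array([565.2, -27.9]), array([156.2, 304.6]), 89.24)
40 53 627 (array([571.3, -84.4]), array([106.6, 158.1]), 89.68) [ 580.4 -111.8   48.1]
54 66 335 (array([570.8, -90.7]), array([107.6, 126.8]), -87.83) [557.8 -69.7  59.6]
66 76 130 (array([531.6, -85.9]), array([ 55.9, 132.9]), 58.69) [537.3 -87.7  70.4]
85 200 587 (array([ 503. , -110.1]), array([33.9, 94.9]), 89.03) [ 504.1 -112.2  117.8]
```

```bash
python3 -m inch '[[0,0,-8.5,31,-31,0,1],[0,0,-8.5,31,-31,0,1],[0,0,-8.5,31,-31,0,1],[0,0,-8.5,31,-31,0,1],[0,0,-8.5,31,-31,0,1],[0,0,-8.5,31,-31,0,1],[0,0,-8.5,31,-31,0,1],[0,0,-8.5,31,-31,0,1],[0,0,-8.5,31,-31,0,1],[0,0,-8.5,31,-31,0,1]]'; python3 -m inch '[[0,0,-8.5,10,-43,0,1],[0,0,-8.5,10,-43,0,1],[0,0,-8.5,10,-43,0,1],[0,0,-8.5,10,-43,0,1],[0,0,-8.5,10,-43,0,1],[0,0,-8.5,10,-43,0,1],[0,0,-8.5,10,-43,0,1],[0,0,-8.5,10,-43,0,1],[0,0,-8.5,0,-40,0,1],[0,0,0,0,0,0,1]]'
```

```text
t: 2.2
eef_pos: [453.5, 297.1, 214.9]
tcp_rot: [-3.141, -0.0, -0.149]
ft_force: [0.7, 0.6, -0.8]
opening: 0.997
t: 3.2
eef_pos: [532.5, -89.3, 214.5]
tcp_rot: [-3.141, -0.001, -1.486]
ft_force: [-0.5, 0.7, 0.1]
opening: 0.999
```

```bash
python3 -m inch '[[0,0,-4.7,-1.5,-43,0,1],[0,0,-4.7,-1.5,-43,0,1],[0,0,0,-1.5,-43,0,1],[0,0,0,-1.5,-43,0,1],[0,0,0,-1.5,-43,0,1],[0,0,0,-1,-43,0,1],[0,0,0,-1,-42.5,-30,1],[0,0,0,0,0,-45,1],[0,0,0,0,0,-45,1],[0,0,0,0,0,-40,1]]'; python3 -m inch '[[0,0,0,0,0,-25,1],[0,0,0,0,0,-15,1],[0,0,0,0,0,-10,1],[0,0,0,0,0,-1,1],[0,0,0,0,0,0,1]]'
```

```text
t: 4.2
eef_pos: [522.7, -383.6, 53.8]
tcp_rot: [3.141, 0.0, -1.641]
ft_force: [0.2, -0.4, -0.6]
opening: 0.999
t: 4.7
eef_pos: [523.4, -384.5, 5.8]
tcp_rot: [-3.141, -0.001, -1.641]
ft_force: [-0.5, -0.0, 0.3]
opening: 1.003
```

Run:
```python
from h import *
c=cam("scene");print(state()["eef_pos"]);x=c["color"][180:320,180:370,::-1]
cv2.imwrite('pics/g1.png',cv2.resize(x,(760,560),interpolation=cv2.INTER_CUBIC))
```

```text
[ 523.43776813 -384.58326503    6.08044702]
```

View pics/g1.png

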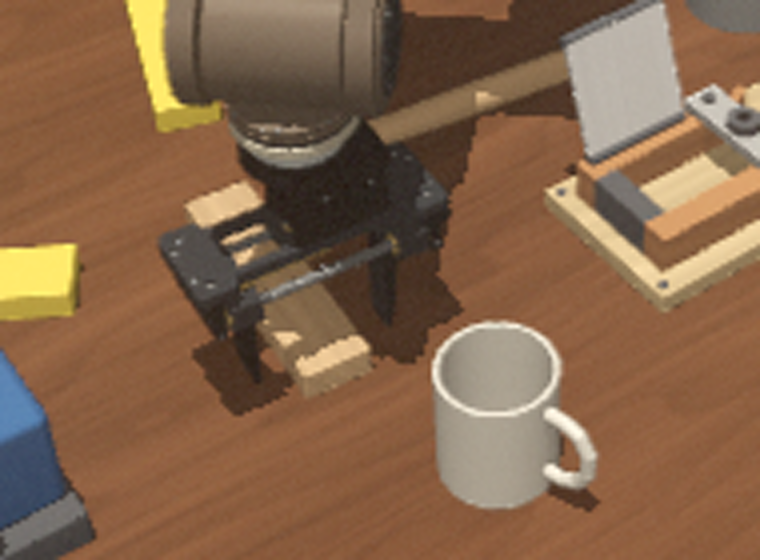

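The fingers straddle the batten near its far end, at about (320,330) in the crop, and are clear of the mug and hammer. Closing.

```bash
python3 -m inch '[[0,0,0,0,-4,-3,1],[0,0,0,0,0,0,-1],[0,0,0,0,0,0,-1],[0,0,0,0,0,0,-1],[0,0,0,0,0,0,-1],[0,0,0,0,0,0,-1],[0,0,0,0,0,0,-1],[0,0,0,0,0,0,-1]]'; python3 -m inch '[[0,0,0,0,0,10,-1],[0,0,0,0,0,20,-1],[0,0,0,0,0,40,-1],[0,0,0,0,0,45,-1],[0,0,0,0,0,40,-1],[0,0,0,0,0,30,-1],[0,0,0,0,0,0,-1]]'
```

```text
t: 5.55
eef_pos: [522.9, -388.2, 1.8]
tcp_rot: [3.142, -0.0, -1.642]
ft_force: [0.9, 0.7, 0.6]
opening: 0.528
t: 6.25
eef_pos: [524.0, -389.2, 192.2]
tcp_rot: [-3.135, -0.005, -1.642]
ft_force: [0.7, 0.0, -1.6]
opening: 0.523
```

```bash
python3 -m inch '[[0,0,7.8,4,46,0,-1],[0,0,7.8,4,46,0,-1],[0,0,7.8,4,46,0,-1],[0,0,7.8,4,46,0,-1],[0,0,7.8,4,46,0,-1],[0,0,7.8,4,46,0,-1],[0,0,7.8,4,46,0,-1],[0,0,7.8,4,46,0,-1],[0,0,7.8,4,46,0,-1],[0,0,7.8,4,46,0,-1]]'; python3 -m inch '[[0,0,7.8,3,46,0,-1],[0,0,8.0,3,46,0,-1],[0,0,0,0,5,-40,-1],[0,0,0,0,0,-40,-1],[0,0,0,0,0,-30,-1],[0,0,0,0,0,0,-1],[0,0,0,0,0,0,-1]]'
python3 - <<'E'
from h import *
for n in("top","scene"):
    c=cam(n);w=cloud(c);s=state()
    m=sel(w,[530,-20,60],[610,100,110])
    q=w[m];print(n,m.sum(),q.mean(0).round(1) if len(q) else 0,rect(q[:,:2]) if len(q)>4 else 0)
    for y in(0,20,40,60,80):
        k=q[abs(q[:,1]-y)<5]
        if len(k): print(y,np.percentile(k[:,0],[2,50,98]).round(1),np.percentile(k[:,2],[10,50,90]).round(1),k[:,1].min())
    # bridge / walls
    k=w[sel(w,[520,-90,57],[620,-10,63])];print('bridge',np.percentile(k[:,:2],[2,50,98],axis=0).round(1) if len(k) else 0)
    if n=="scene": cv2.imwrite('pics/g2.png',cv2.resize(c["color"][100:300,280:520,::-1],(720,600),interpolation=cv2.INTER_CUBIC))
print(s["eef_pos"],s["tcp_rot"])
E
```

```text
t: 7.25
eef_pos: [562.3, 73.7, 186.3]
tcp_rot: [3.141, 0.001, -0.275]
ft_force: [0.5, -0.2, -1.2]
opening: 0.525
t: 7.95
eef_pos: [568.8, 168.7, 77.0]
tcp_rot: [3.141, 0.001, -0.005]
ft_force: [0.6, 0.3, -0.9]
opening: 0.525
top 565 [566.   51.5  97.7] (array([566.9,  52.4]), array([50.9, 93.3]), 89.94)
20 [542.2 564.4 591.2] [ 93.3  98.6 102.6] 15.515552059737033
40 [542.4 567.  591.3] [ 94.4  98.  101.5] 35.09936203289155
60 [542.2 566.2 590.6] [ 95.8  98.9 102.1] 55.357154040952935
80 [542.8 566.  591.7] [ 95.4  98.9 102.7] 76.25656442491163
bridge [[520.5 -69.1]
 [554.6 -41.3]
 [617.5 -28.7]]
scene 504 [573.4  44.4  94.8] (array([567.8,  49.6]), array([ 56.1, 100.4]), -89.71)
0 [545.5 570.  592.8] [79.4 89.3 98.6] -0.5110218993337412
20 [544.2 578.5 592.9] [ 84.2  98.9 101. ] 15.115276582000547
40 [545.1 577.3 592.1] [ 86.9  98.  102. ] 35.05424615630204
60 [544.3 578.3 593.9] [ 89.8  98.4 101.4] 55.32706679657497
80 [545.6 574.3 592.3] [ 85.7  98.3 101.9] 75.31106773257886
bridge [[522.9 -82.9]
 [568.6 -49.2]
 [618.6 -29.9]]
[569.6253763  168.74411151  78.41667153] [-3.14121860e+00 -2.18733063e-03 -4.89617076e-03]
```

View pics/g2.png

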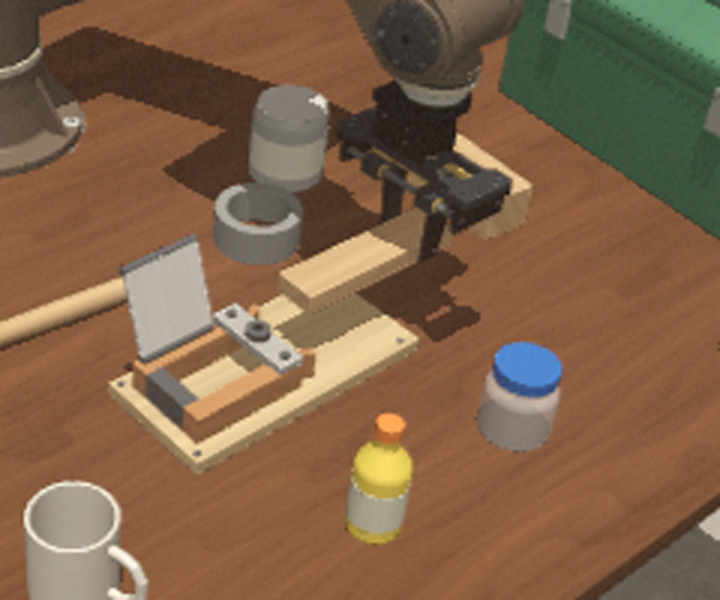

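The batten is held level and aligned with the channel, its front end just short of the lips (crop 300,300). It sits about 3 mm low in x. Shifting +3 in x and lowering it onto the apron.

```bash
python3 -m inch '[[0,0,0,1.5,0,-25,-1],[0,0,0,1,0,-20,-1],[0,0,0,0,0,-7,-1],[0,0,0,0,0,-3,-1],[0,0,0,0,0,-2,-1],[0,0,0,0,0,0,-1],[0,0,0,0,0,0,-1]]'
python3 - <<'E'
from h import *
s=state();print(s["eef_pos"],s["ft_force"])
for n in("top","scene"):
    c=cam(n);w=cloud(c)
    m=sel(w,[530,5,37],[610,100,48])
    q=w[m];print(n,m.sum(),q.mean(0).round(1),rect(q[:,:2]))
E
```

```text
t: 8.75
eef_pos: [571.7, 168.8, 20.6]
tcp_rot: [-3.141, -0.001, -0.005]
ft_force: [0.9, 0.8, -1.5]
opening: 0.525
[571.73391047 168.84137443  20.61523761] [ 0.90982835  0.7656087  -1.45499986]
top 450 [569.4  52.   42.6] (array([569.2,  52.6]), array([49.3, 92.2]), 89.75)
scene 324 [571.4  51.9  41.4] (array([569.7,  52.4]), array([53.6, 95. ]), 89.65)
```

```bash
python3 -m inch '[[0,0,0,0,-10,0,-1],[0,0,0,0,-10,0,-1],[0,0,0,0,-10,0,-1],[0,0,0,0,-10,0,-1],[0,0,0,0,0,0,-1]]'; python3 -m inch '[[0,0,0,0,-12,0,-1],[0,0,0,0,-12,0,-1],[0,0,0,0,-12,0,-1],[0,0,0,0,-12,0,-1],[0,0,0,0,-12,0,-1],[0,0,0,0,-12,0,-1],[0,0,0,0,-12,0,-1],[0,0,0,0,-8,0,-1],[0,0,0,0,0,0,-1]]'
```

```text
t: 9.35
eef_pos: [571.5, 127.1, 19.8]
tcp_rot: [3.141, 0.0, -0.006]
ft_force: [0.4, 0.0, -1.1]
opening: 0.525
t: 10.25
eef_pos: [571.4, 35.6, 19.8]
tcp_rot: [3.141, -0.0, -0.006]
ft_force: [-0.2, -0.5, -1.0]
opening: 0.524
```

Free so far. Going on in small steps until it touches the stop.

```bash
python3 -m inch '[[0,0,0,0,-4,0,-1],[0,0,0,0,-4,0,-1],[0,0,0,0,-3,0,-1],[0,0,0,0,0,0,-1]]';  python3 -m inch '[[0,0,0,0,-2,0,-1],[0,0,0,0,-2,0,-1],[0,0,0,0,0,0,-1]]'
```

```text
t: 10.65
eef_pos: [571.4, 25.5, 19.8]
tcp_rot: [3.141, -0.0, -0.005]
ft_force: [-0.1, -0.6, 0.9]
opening: 0.525
t: 10.95
eef_pos: [570.6, 23.4, 19.8]
tcp_rot: [-3.14, 0.001, -0.005]
ft_force: [-2.8, 14.6, 2.0]
opening: 0.523
```

```bash
python3 -m inch '[[0,0,0,0,0,0,-0.2],[0,0,0,0,0,0,0.6],[0,0,0,0,0,0,1],[0,0,0,0,0,0,1],[0,0,0,0,0,0,1],[0,0,0,0,0,20,1],[0,0,0,0,20,40,1],[0,0,0,0,30,45,1],[0,0,0,0,40,40,1],[0,0,0,0,40,30,1]]'
python3 - <<'E'
from h import *
for n in("top","scene"):
    c=cam(n);w=cloud(c)
    m=sel(w,[535,5,37],[605,100,48]);q=w[m];print(n,m.sum(),rect(q[:,:2]),q[:,1].max(),np.median(q[:,2]))
    k=w[sel(w,[551,-170,30],[590,-70,56])]; 
    for y in range(-165,-75,5):
        r=k[abs(k[:,1]-y)<2.5]; print(y,len(r),np.median(r[:,2]).round(1) if len(r) else '',end='; ')
    print()
    cv2.imwrite('pics/h_%s.png'%n,cv2.resize(c["color"][130:270,230:350,::-1] if n=="top" else c["color"][160:280,290:440,::-1],None,fx=5,fy=4.2 if 0 else 5,interpolation=cv2.INTER_CUBIC)[:600])
print(state()["eef_pos"])
E
```

```text
t: 11.95
eef_pos: [571.5, 145.5, 189.1]
tcp_rot: [-3.142, -0.002, -0.006]
ft_force: [1.3, -0.3, 0.2]
opening: 1.002
top 270 (array([571.3,  33.4]), array([51.3, 53.9]), -89.47) 60.532020051530225 42.153069484815546
-165 0 ; -160 1 49.2; -155 24 50.0; -150 13 51.2; -145 24 51.1; -140 24 45.9; -135 13 42.3; -130 24 42.3; -125 12 40.6; -120 26 41.0; -115 21 41.5; -110 15 43.0; -105 25 41.2; -100 13 40.7; -95 25 42.6; -90 16 44.0; -85 23 42.2; -80 25 42.1; 
scene 185 (array([572.2,  31.8]), array([53.2, 54.1]), 87.02) 59.38683426779619 40.93931005814284
-165 14 43.6; -160 44 41.9; -155 14 50.0; -150 19 48.6; -145 14 48.3; -140 6 48.1; -135 13 41.8; -130 13 41.8; -125 18 41.4; -120 17 42.3; -115 11 41.4; -110 18 40.8; -105 15 41.2; -100 16 41.8; -95 15 40.4; -90 13 41.2; -85 14 41.1; -80 15 42.0; 
[572.59630176 148.54944638 191.0646193 ]
```

View pics/h_scene.png

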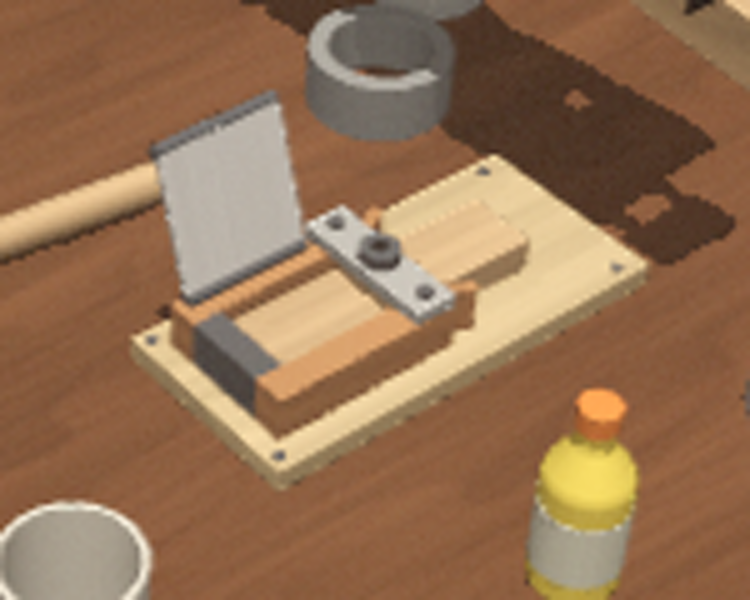

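The batten lies flat under the bridge with its end against the dark stop (crop 260,350), and its outer end is at y≈60.5. The guard leans back at about 1.9 rad. Now I close the fingers and go behind the guard.

```bash
python3 -m inch '[[0,0,0,-19,-43,0,-1],[0,0,0,-19,-43,0,-1],[0,0,0,-19,-43,0,-1],[0,0,0,-19,-43,0,-1],[0,0,0,-19,-43,0,-1],[0,0,0,-17,-41,0,-1],[0,0,0,0,0,-25,-1],[0,0,0,0,0,-25,-1],[0,0,0,0,0,-20,-1],[0,0,0,0,0,0,-1]]'
python3 - <<'E'
from h import *
c=cam("scene");w=cloud(c);s=state();print(s["eef_pos"],s["opening"])
k=w[sel(w,[480,-165,62],[560,-55,160])];print(len(k),np.percentile(k,[1,50,99],axis=0).round(1))
f=np.polyfit(k[:,2],k[:,0],1);print(f,'x at 53',np.polyval(f,53),'angle',np.pi/2+np.arctan(-f[0]))
cv2.imwrite('pics/k1.png',cv2.resize(c["color"][120:260,270:430,::-1],(686,600),interpolation=cv2.INTER_CUBIC))
E
```

```text
t: 13.05
eef_pos: [457.8, -111.3, 114.5]
tcp_rot: [-3.14, 0.004, -0.006]
ft_force: [-0.5, 0.4, 0.5]
opening: 0.217
[ 458.53503772 -111.39238145  115.87055475] 0.177813273301286
769 [[ 490.3 -156.3   62.5]
 [ 508.4 -113.5  106.2]
 [ 525.9  -65.9  146.9]]
[-3.55283279e-01  5.46258346e+02] x at 53 527.4283317357485 angle 1.9121700781491964
```

View pics/k1.png

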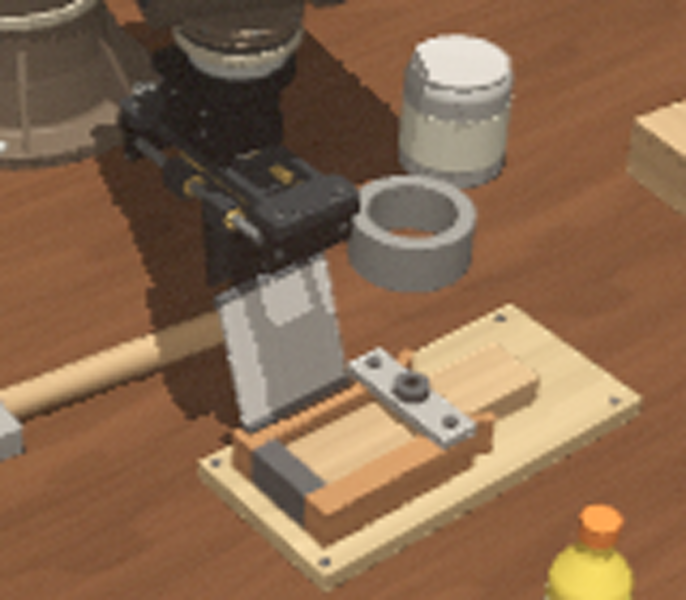

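The fingers are behind the leaning guard, level with its upper part (crop 230,250). Pushing +x.

```bash
python3 -m inch '[[0,0,0,0,0,0,-1],[0,0,0,5,0,0,-1],[0,0,0,8,0,0,-1],[0,0,0,8,0,0,-1],[0,0,0,8,0,0,-1],[0,0,0,8,0,0,-1],[0,0,0,8,0,0,-1],[0,0,0,8,0,0,-1],[0,0,0,8,0,0,-1],[0,0,0,0,0,0,-1]]'
python3 - <<'E'
from h import *
c=cam("scene");w=cloud(c);s=state();print(s["eef_pos"],s["opening"],s["ft_force"])
k=w[sel(w,[490,-165,62],[640,-130,160])];k=k if len(k) else w[:1,0]
print(len(k));f=np.polyfit(k[:,2],k[:,0],1);print(f,'angle',np.pi/2+np.arctan(-f[0]))
E
```

```text
t: 14.1
eef_pos: [521.4, -111.2, 116.6]
tcp_rot: [3.141, -0.001, -0.004]
ft_force: [-0.1, -0.6, 0.3]
opening: 0.006
[ 520.79557452 -111.13537506  116.59767286] 0.001268998558920002 [-0.17037591 -1.03614042 -0.02102188]
180
[1.20167800e-01 5.21857015e+02] angle 1.4512019859442826
```

```bash
python3 -m inch '[[0,0,0,9.5,0,-2,-1],[0,0,0,8.5,0,-3,-1],[0,0,0,8,0,-4,-1],[0,0,0,7,0,-5,-1],[0,0,0,6.5,0,-6,-1],[0,0,0,5.5,0,-7,-1],[0,0,0,4.5,0,-8,-1],[0,0,0,3.5,0,-8,-1],[0,0,0,0,0,0,-1]]';python3 -m inch '[[0,0,0,2,0,-6,-1],[0,0,0,1,0,-5,-1],[0,0,0,0,0,-3,-1],[0,0,0,0,0,0,-1]]'
```

```text
t: 15.05
eef_pos: [573.2, -111.0, 72.4]
tcp_rot: [-3.141, 0.002, -0.005]
ft_force: [-0.3, 0.1, 0.6]
opening: 0.007
t: 15.45
eef_pos: [576.2, -111.2, 59.4]
tcp_rot: [-3.141, 0.0, -0.005]
ft_force: [0.5, -0.0, 0.9]
opening: 0.007
```

```bash
python3 -m inch '[[0,0,0,0,0,-2,-1],[0,0,0,0,0,-1,-1],[0,0,0,0,0,-1,-1],[0,0,0,0,0,0,-1],[0,0,0,0,0,0,-1]]'
```

```text
t: 15.95
eef_pos: [576.5, -111.2, 56.3]
tcp_rot: [3.141, -0.001, -0.005]
ft_force: [-1.1, 0.8, 5.2]
opening: 0.007
```

```bash
python3 -m inch '[[0,0,0,0,0,-1,-1],[0,0,0,0,0,-0.5,-1],[0,0,0,0,0,0,-1],[0,0,0,0,0,0,-1]]';python3 -m inch '[[0,0,0,0,0,10,-1],[0,0,0,0,0,40,-1],[0,0,0,0,40,30,-1],[0,0,0,0,45,40,-1],[0,0,0,0,45,10,-1],[0,0,0,0,45,0,-1],[0,0,0,0,45,0,-1],[0,0,0,0,0,0,-1]]'
python3 - <<'E'
from h import *
for n in("top","scene"):
    c=cam(n);w=cloud(c)
    m=sel(w,[535,5,37],[605,100,48]);q=w[m];print(n,rect(q[:,:2]),q[:,1].max(),np.median(q[:,2]))
    k=w[sel(w,[535,-145,48],[608,-75,75])];f=np.polyfit(k[:,0],k[:,2],1);print(len(k),'guard angle',np.arctan(f[0]),np.polyval(f,570))
cv2.imwrite('pics/end.png',cv2.resize(c["color"][160:280,290:440,::-1],(750,600),interpolation=cv2.INTER_CUBIC))
print(state()["eef_pos"])
E
```

```text
t: 16.35
eef_pos: [576.6, -111.2, 56.0]
tcp_rot: [3.141, -0.001, -0.005]
ft_force: [-6.1, 2.4, 20.4]
opening: 0.005
t: 17.15
eef_pos: [575.8, 105.6, 177.8]
tcp_rot: [-3.141, -0.0, -0.0]
ft_force: [-0.3, -0.6, -0.5]
opening: 0.006
top (array([571.3,  33.3]), array([51.7, 54.1]), -89.49) 60.47747953842003 42.2125487193573
533 guard angle 0.0058758805433473775 56.150483073805724
scene (array([570.8,  32. ]), array([51.6, 53.6]), 89.07) 59.0021634408572 41.139049287814714
396 guard angle 0.0020398653901513002 55.30010945625054
[576.1217937  102.0282128  177.52402389]
```

View pics/end.png

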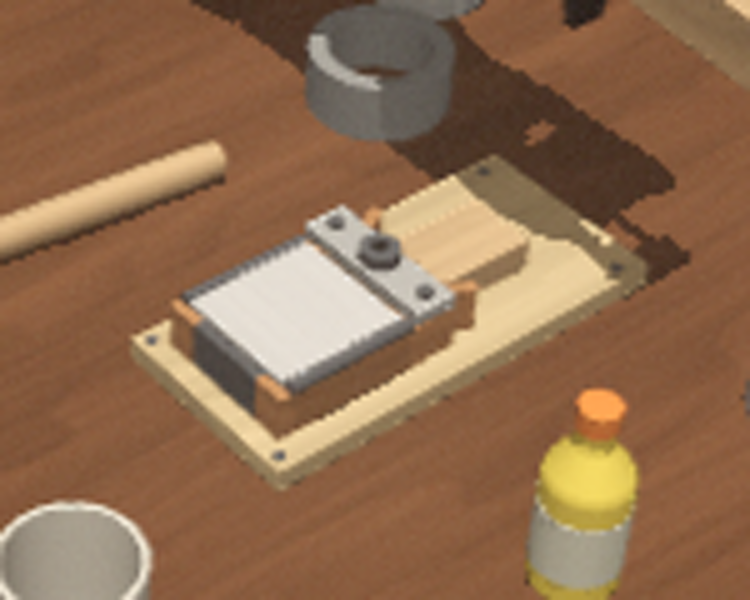

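The guard is level over the channel (crop 300,315). The batten has not moved and the robot is clear. Handing in.

```bash
python3 -c "
from cell import ticket
print(ticket.job_done())"
```

```text
the job is handed in; nothing more can be done
None
```

The batten is in the jig against the stop, the guard is folded down over the channel, and the job was handed in at about 17 s. No verdict came back.

- **Batten:** I gripped the pale wood batten near one end, laid it on the apron and slid it under the bridge until it met the stop at about 15 N. After release it lay flat, with its outer end at y ≈ 60 mm. That puts its centre about 100 mm from the stop and roughly 1 mm off the channel's middle.
- **Guard:** I pushed it over from behind with the closed fingers and pressed it flat at about 20 N. The last check gave an angle of 0.002 to 0.006 rad. The batten had not moved.
- **Everything else:** I did not measure the bystanders again at the end. The arm kept clear of them and those in view looked in place. The yellow look-alikes were not touched.
- **Disagreements:** the two cameras differed by 1 to 3 mm, which is within the limits. No check failed.

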